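Sort the tiler's levelling kit

ROBOT

A 6-joint arm with a two-finger parallel gripper is mounted at the origin on the work surface. World frame = base frame: x ahead of the robot, y to its left, z up, the work surface at z = 0. Lengths are in m, angles in rad, forces in N, time in s.
With the tool pointing down it reaches from about 0.35 to 0.775 m from the base axis. Payload 7.3 kg.
Tool frame: the origin (TCP) lies where the fingers leave the gripper's body, on its centre line; the fingertips stand 66 mm ahead of it and the grasp point (between the pads) lies 47 mm ahead of it (robot.tips_ahead is the distance from the TCP to the fingertips, in m); z points along the fingers, y is the line along which they close (so a half turn about z gives the same grasp; the last joint's range is limited). The gripper opens to 92 mm and grips with 3 to 60 N. Pads are 19 mm wide; open, the fingers measure 130 mm over their backs; the gripper's body (75 mm by 190 mm) begins 47 mm behind the grasp point.
Start: joints at [-1.418, 0.342, 1.524, -0, 1.275, -0.146], TCP at [0.155, -0.502, 0.292] pointing down, gripper open.
Joint ranges: [-2.53, 2.53], [-0.77, 2.02], [0.04, 2.7], [-1, 4.14], [0.28, 2.66], [-3.11, 3.11]. Speed limits (rad/s): [2.57, 2.57, 3.14, 3.14, 3.14, 3.14].

INTERFACE

Orientations are given as [roll, pitch, yaw] about the fixed x, y, z axes, in that order (R = Rz(yaw) Ry(pitch) Rx(roll)).
In Python, from cell import robot gives the robot as it stands.
- The arm moves only by the shell command python3 -m inch 'ROWS' [FORCE]. ROWS is a JSON object of lists of equal length, an entry for each row: "travel": the shift along the tool's x, y, z in mm, a list of three; "turn": the turn about the tool's z in units of 5 degrees (1.0 is 5 degrees); "claw": the closure, from -1 (fully open) to 1 (shut). A call has 1 to 12 rows; each row is the pose to reach, as a shift and turn from the pose commanded when the call began, along the tool's axes at that moment; what a row does not reach only later rows make up. A row lasts 1/10 s, in which the tool goes at most 50 mm and 8.59 degrees, less where a joint would pass 70% of its speed; a pose out of reach is approached as far as the arm can. A call with a gripper value outside its range is refused whole. The fingers move at their own pace and stop on an object; FORCE is the grip in N (left out, the last holds). Time passes only in rows, so rows that repeat a pose let the fingers close. It gives the time, the measured TCP pose, the force, the opening and the grip force at its end, in the units of the state.
- robot.observe(): the state, without advancing time (a new reading comes with each control period).
- robot.read_camera(name): name is "scene" or "top"; returns a dict with "pixels" (384x512x3 uint8, red, green, blue), "fx", "fy", "cx", "cy" (pixels), "cam_to_world" (4x4, takes a point from camera to world coordinates). Camera axes: x right, y down, z forward; pixel columns grow to the right and rows downward; lengths in m; the calibration is good to about 2 mm. A picture is of the moment at which its call begins. There is no depth.
- robot.hand_in(): hands the job in; it is judged then, once.
The state is a dict: "time": time; "qpos": joint angles; "qvel": joint speeds; "joint_efforts": joint torques, N m; "tool_pos": TCP position; "tool_rot": TCP orientation; "contact_force": force on the tool from outside, world axes, zero at the start; "torque": the same for the moment, N m; "opening": finger opening in m; "grip_force": force on a finger pad.
Only numpy, scipy, OpenCV 4.12 (cv2) and the standard library are available. Lean on these libraries where they do the work, as an engineer would, in place of code of your own. Each camera call takes 0.05 s, during which the arm holds its last target. There are 200 camera calls.

TASK

Tidy the tiler's bench: lay the two wedges flat in the square tray, stand the two levelling caps on their wide bases in the oblong tray, and seat the mixing cup mouth up, fully home in its round wooden stand. Wedges and caps go fully inside on the tray floor, none resting on a rim or on another; set each thing down rather than dropping it, and leave the primer bottle standing where it is.

Things in the scene. Friction and masses are not known exactly. Their poses are not given: they have to be found in the camera images.
- wedge_a: grey plastic tile-levelling wedge with a stepped top, lying flat on the bench: 84 mm long (x) by 24 mm wide (y), flat upright sides. Six steps of 14 mm along x are 8, 12, 16, 20, 24 and 28 mm high, thick end at +x. Origin: centre of the 84 x 24 mm underside; z up. Centre of mass 9 mm from the origin towards the thick end. About 40 g. The two wedges are alike.
- wedge_b: grey plastic tile-levelling wedge with a stepped top, lying flat on the bench: 84 mm long (x) by 24 mm wide (y), flat upright sides. Six steps of 14 mm along x are 8, 12, 16, 20, 24 and 28 mm high, thick end at +x. Origin: centre of the 84 x 24 mm underside; z up. Centre of mass 9 mm from the origin towards the thick end. About 40 g. The two wedges are alike.
- cap_a: grey plastic tile-levelling twist cap standing on its wide round base: base 46 mm diameter and 12 mm high, then a cone narrowing up to 24 mm height, then a round fluted knob about 29 mm diameter from 24 to 45 mm height. Origin: centre of the underside; z up along its axis. About 40 g. The two caps are alike.
- cap_b: grey plastic tile-levelling twist cap standing on its wide round base: base 46 mm diameter and 12 mm high, then a cone narrowing up to 24 mm height, then a round fluted knob about 29 mm diameter from 24 to 45 mm height. Origin: centre of the underside; z up along its axis. About 40 g. The two caps are alike.
- cup: white rigid plastic mixing cup, empty, mouth up, 62 mm high: flat foot 24 mm diameter, a cone that widens to 48 mm diameter at 20 mm height, then a nearly straight wall to 50 mm diameter at the rim; wall 3 mm. Origin: centre of the foot's underside; z up. About 80 g.
- square_tray: fixed square bare-metal tray, 128 x 128 mm outside, 120 x 120 mm inside, floor 4 mm thick, rim only 10 mm above the bench. Origin: centre of its underside; x and y along its sides, z up. Place of the two wedges, with room for them side by side.
- oblong_tray: fixed oblong bare-metal tray, 72 mm (x) by 142 mm (y) outside, 64 x 134 mm inside, floor 4 mm thick, rim only 10 mm above the bench. Origin: centre of its underside; z up. Place of the two caps, side by side along y.
- cup_stand: fixed round wooden cup stand, a hollow cone 26 mm high on a disc of 80 mm diameter and 4 mm thickness: mouth about 52 mm diameter inside and 64 mm outside at 26 mm height, narrowing to a floor about 28 mm in diameter 6 mm above the bench. The cup's conical base slides home and centres itself in it, foot on that floor, so that the cup's origin then lies about 6 mm above the stand's. Origin: centre of its underside; z up.
- primer: small white round bottle with a paper label and white cap, 36 mm diameter, 70 mm high, standing among the things; not part of the sorting. Origin: centre of its underside; z up.

How it is judged:
By the outcome, as a careful person would: the job done as asked, in the order asked, and still so for the second after the job is handed in, with the robot touching nothing.
It also fails if it takes over 128 s, if anything falls off the work surface, if the arm or the gripper's body presses on something with over 40 N, if the wrist force passes 120 N, or if a joint passes its speed limit or range.

## Working session

There is one attempt and no reset: what is moved stays moved. The work goes in short steps, Python scripts to look and compute and a shell command to move; the robot and the scene stay as the last step left them, time stands still between calls to the robot, and variables do not carry over. Pictures are saved under pics/ and viewed, at most 14 in all, crops included, and the job is handed in when it is done.

```bash
ls; mkdir -p pics; python3 - <<'E'
from cell import robot
import cv2,numpy as np
for n in("top","scene"):
    c=robot.read_camera(n); np.savez(f"{n}.npz",**c)
    cv2.imwrite(f"pics/{n}0.png",cv2.resize(c["pixels"][:,:,::-1],(800,600),interpolation=cv2.INTER_CUBIC))
    print(n,c["fx"],c["fy"],c["cx"],c["cy"],np.round(c["cam_to_world"],3).tolist())
print(robot.observe())
E
```

```text
pics
top 365.7941336898819 365.7941336898819 253.65655538757846 197.81652202640709 [[0.005, -0.99, 0.144, 0.426], [-1.0, -0.009, -0.026, 0.014], [0.027, -0.143, -0.989, 0.845], [0.0, 0.0, 0.0, 1.0]]
scene 350.5830056915366 350.5830056915366 259.9959352975904 196.55773084720403 [[-0.373, 0.495, -0.785, 1.304], [0.928, 0.208, -0.309, 0.292], [0.01, -0.844, -0.537, 0.56], [0.0, 0.0, 0.0, 1.0]]
{'time': 0.1, 'qpos': array([-1.41798559e+00,  3.42635427e-01,  1.52488123e+00,  3.21869151e-05,
        1.27538265e+00, -1.46017072e-01]), 'qvel': array([-0.00071035,  0.000932  , -0.00423143,  0.00085025, -0.00244939,
        0.00011791]), 'joint_efforts': array([ 2.10809580e-03, -4.32003307e+01, -2.44694102e+01,  7.20893824e-02,
        5.25563769e-02, -4.20910692e-05]), 'tool_pos': array([ 0.15454132, -0.50147383,  0.29163759]), 'tool_rot': array([-3.14030439e+00, -2.20568312e-04,  2.98818271e-01]), 'contact_force': array([-0.74680324, -0.08852398, -0.308914  ]), 'torque': array([-0.02003509, -0.03314344,  0.00696719]), 'grip_force': 0.0, 'opening': 0.09193238084883852}
```

View pics/top0.png

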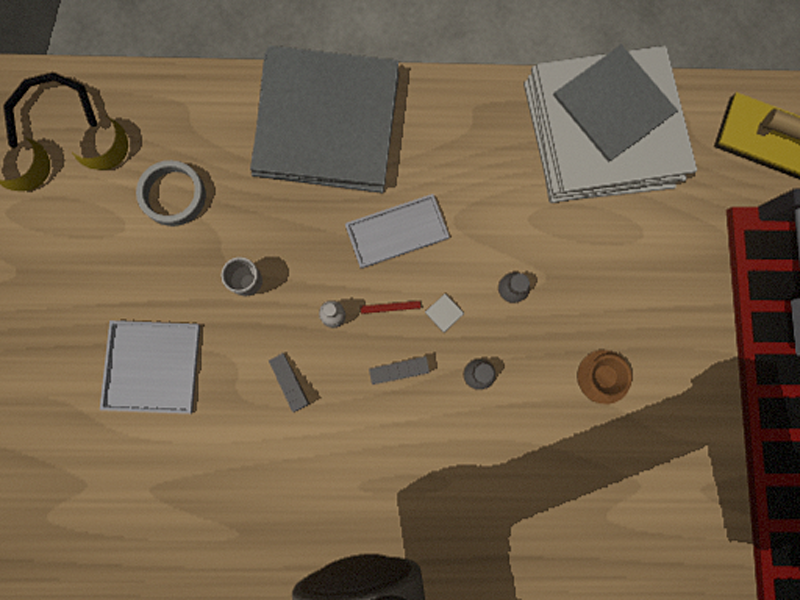

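View pics/scene0.png

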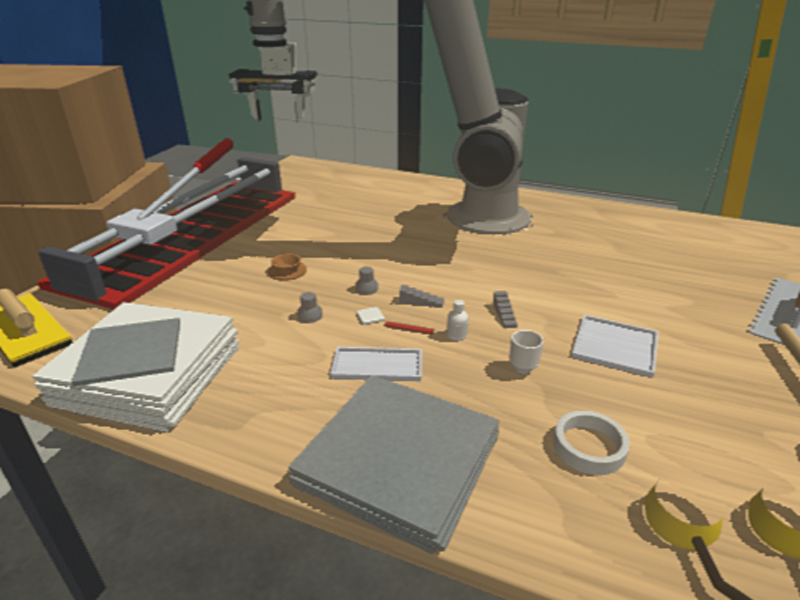

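Both views show everything. In the 800 px top view: wedges near (291,382) and (402,370), caps (515,287) and (482,373), cup (240,276), stand (605,377), square tray (150,366), oblong tray (398,231), primer (332,313). Next I measure with masks.

```bash
cat > h.py <<'E'
import numpy as np,cv2
from cell import robot
def ray(c,u,v,z):
    T=c["cam_to_world"];d=T[:3,:3]@np.array([(u-c["cx"])/c["fx"],(v-c["cy"])/c["fy"],1.]);o=T[:3,3]
    return (o+d*(z-o[2])/d[2])[:2]
def proj(c,p):
    T=c["cam_to_world"];q=T[:3,:3].T@(np.array(p)-T[:3,3]);return np.array([c["fx"]*q[0]/q[2]+c["cx"],c["fy"]*q[1]/q[2]+c["cy"]])
def comps(c,lo=120,amin=40):
    hsv=cv2.cvtColor(c["pixels"],cv2.COLOR_RGB2HSV)
    m=(hsv[:,:,1]<55).astype(np.uint8)*255
    return m,[k for k in cv2.findContours(m,cv2.RETR_EXTERNAL,cv2.CHAIN_APPROX_NONE)[0] if cv2.contourArea(k)>amin]
def rect(c,k,z):
    P=np.array([ray(c,*p[0],z) for p in k],np.float32)
    return cv2.minAreaRect(P*1000),P
E
python3 - <<'E'
from h import *
c=dict(np.load("top.npz"));m,ks=comps(c)
for k in ks:
    x,y,w,h=cv2.boundingRect(k)
    if y<115 or x>420 or x+w<60 : continue
    for z in(0,.01,.03,.045):
        r,_=rect(c,k,z);print((x,y,w,h),z,np.round(r[0],1),np.round(r[1],1),round(r[2],1))
# stand by hue
hsv=cv2.cvtColor(c["pixels"],cv2.COLOR_RGB2HSV)
s=((hsv[:,:,1]>140)&(hsv[:,:,2]>60)).astype(np.uint8)*255
s[:, :360]=0;s[:,415:]=0;s[:210]=0;s[270:]=0
k=max(cv2.findContours(s,0,1)[0],key=cv2.contourArea);print("stand",cv2.minEnclosingCircle(k),rect(c,k,.004)[0])
a=cv2.resize(c["pixels"][165:270,165:345,::-1],None,fx=4,fy=4,interpolation=2)
d=dict(np.load("scene.npz"))
b=cv2.resize(d["pixels"][175:245,190:360,::-1],(720,296),interpolation=2)
mm=cv2.cvtColor(cv2.resize(m[165:270,165:345],(252,147)),8)
o=np.vstack([a[:300],b]);o[:147,-252:][mm[:,:,0]>500]=0
cv2.imwrite("pics/c1.png",o)
E
```

```text
(297, 230, 20, 19) 0 [ 452.6 -130.3] [43.  41.6] 62.4
(297, 230, 20, 19) 0.01 [ 452.3 -128.6] [42.5 41.1] 62.4
(297, 230, 20, 19) 0.03 [ 451.7 -125.2] [41.5 40.1] 62.4
(297, 230, 20, 19) 0.045 [ 451.2 -122.6] [40.7 39.4] 62.4
(236, 228, 38, 18) 0 [458.1 -12.1] [24.1 85.7] 12.9
(236, 228, 38, 18) 0.01 [457.7 -11.8] [23.8 84.6] 12.9
(236, 228, 38, 18) 0.03 [456.9 -11.2] [23.3 82.6] 12.9
(236, 228, 38, 18) 0.045 [456.4 -10.7] [22.8 81.1] 12.9
(172, 226, 25, 37) 0 [439.8 149.8] [84.1 25. ] 28.1
(172, 226, 25, 37) 0.01 [439.7 148.2] [83.1 24.7] 28.1
(172, 226, 25, 37) 0.03 [439.3 145. ] [81.1 24.1] 28.1
(172, 226, 25, 37) 0.045 [439.1 142.6] [79.6 23.7] 28.1
(64, 205, 64, 60) 0 [462.1 350.1] [132.4 130.6] 88.0
(64, 205, 64, 60) 0.01 [461.7 346.2] [130.8 129.1] 88.0
(64, 205, 64, 60) 0.03 [460.9 338.2] [127.7 126. ] 88.0
(64, 205, 64, 60) 0.045 [460.2 332.2] [125.4 123.7] 88.0
(204, 193, 17, 17) 0 [540.4  88.3] [37.6 37.1] 1.0
(204, 193, 17, 17) 0.01 [539.1  87.4] [37.2 36.7] 1.0
(204, 193, 17, 17) 0.03 [536.4  85.6] [36.3 35.8] 1.0
(204, 193, 17, 17) 0.045 [534.4  84.3] [35.6 35.1] 1.0
(2
[... 347 characters left out ...]
3 [ 577.8 -178.3] [41.6 44. ] 0.6
(319, 175, 20, 19) 0.045 [ 575.  -174.7] [40.9 43.2] 0.6
(142, 165, 26, 24) 0 [597.1 223.6] [54.8 58.6] 0.7
(142, 165, 26, 24) 0.01 [595.1 221.1] [54.2 57.9] 0.7
(142, 165, 26, 24) 0.03 [591.  216.1] [52.9 56.6] 0.7
(142, 165, 26, 24) 0.045 [588.  212.4] [51.9 55.5] 0.7
(221, 124, 67, 48) 0 [670.1  -8.5] [ 74.6 144.7] 19.8
(221, 124, 67, 48) 0.01 [667.2  -8.2] [ 73.8 143. ] 19.8
(221, 124, 67, 48) 0.03 [661.5  -7.7] [ 72.  139.6] 19.8
(221, 124, 67, 48) 0.045 [657.1  -7.3] [ 70.7 137. ] 19.8
stand ((386.4715881347656, 240.9462432861328), 17.560155868530273) ((451.6121826171875, -316.58721923828125), (75.67959594726562, 79.67904663085938), 0.2646741271018982)
```

View pics/c1.png

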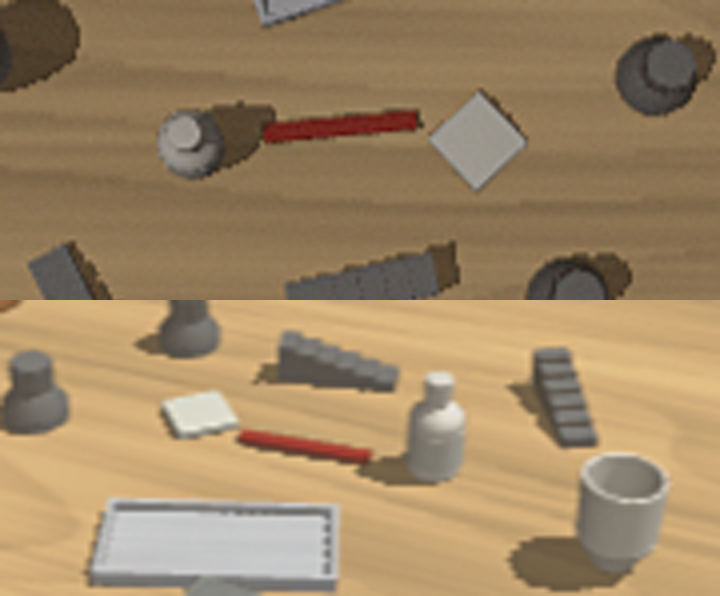

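The crop shows wedge A with its thick end to the right (-y). Wedge B's thick end points towards the robot (-x). Both caps and the cup stand upright.

```bash
cat > go.py <<'E'
import sys
from h import *
def plan(x,y,tip,yaw,s=None):
    s=s or robot.observe();p=s["tool_pos"]*1000;q=s["tool_rot"][2]
    d=np.array([x,y])-p[:2];c,n=np.cos(q),np.sin(q)
    dy=(yaw-np.degrees(q)+180)%360-180
    print("travel",np.round([c*d[0]+n*d[1],n*d[0]-c*d[1],p[2]-(tip+66)],1),"turn",round(-dy/5,2),"| now tip",np.round(p-[0,0,66],1),"yaw",round(np.degrees(q),1),"t",round(s["time"],1),"open",round(s["opening"]*1000,1),"F",np.round(s["contact_force"],1))
if __name__=="__main__": plan(*map(float,sys.argv[1:5]))
E
python3 go.py 459.7 -3 110 102.9
```

```text
travel [ 438.4 -386.5  115.6] turn -17.16 | now tip [ 154.5 -501.5  225.6] yaw 17.1 t 0.1 open 91.9 F [-0.7 -0.1 -0.3]
```

```bash
python3 -m inch '{"travel":[[433,-370,115],[433,-370,115],[433,-370,115],[433,-370,115],[433,-370,115],[433,-370,115],[433,-370,115],[433,-370,115],[433,-370,115],[433,-370,115],[433,-370,115],[433,-370,115]],"turn":[-17.2,-17.2,-17.2,-17.2,-17.2,-17.2,-17.2,-17.2,-17.2,-17.2,-17.2,-17.2],"claw":[-0.1,-0.1,-0.1,-0.1,-0.1,-0.1,-0.1,-0.1,-0.1,-0.1,-0.1,-0.1]}'; python3 go.py 459.7 -20.6 110 102.9
```

```text
time: 1.3
tool_pos: [0.4603, -0.0178, 0.1764]
tool_rot: [-3.141, -0.001, 1.802]
contact_force: [0.0, -1.6, -0.4]
opening: 0.0503
grip_force: 0.0
travel [-2.6 -1.2  0.4] turn 0.07 | now tip [460.3 -17.8 110.4] yaw 103.2 t 1.3 open 50.3 F [ 0.  -1.6 -0.4]
```

```bash
python3 -m inch '{"travel":[[0,0,40],[0,0,75],[0,0,95],[0,0,102],[0,0,102],[0,0,102],[0,0,102],[0,0,102],[0,0,102],[0,0,102],[0,0,102],[0,0,102]],"turn":[0,0,0,0,0,0,0,0,0,0,0,0],"claw":[-0.1,-0.1,-0.1,-0.1,-0.1,-0.1,1,1,1,1,1,1]}' 15; python3 -m inch '{"travel":[[0,0,0],[0,0,0],[0,0,0],[0,0,-20],[0,0,-50],[0,0,-80],[0,0,-80]],"turn":[0,0,0,0,0,0,0],"claw":[1,1,1,1,1,1,1]}'; python3 go.py 489.3 337 60 88; python3 - <<'E'
from h import *
c=robot.read_camera("scene");cv2.imwrite("pics/g1.png",cv2.resize(c["pixels"][150:280,190:430,::-1],(720,390)))
E
```

```text
time: 2.5
tool_pos: [0.4597, -0.0208, 0.0756]
tool_rot: [3.141, 0.0, 1.8]
contact_force: [-1.7, 0.1, 5.5]
opening: 0.0238
grip_force: 15.0
time: 3.2
tool_pos: [0.4612, -0.021, 0.1583]
tool_rot: [3.135, 0.003, 1.8]
contact_force: [0.1, -0.3, -0.9]
opening: 0.0239
grip_force: 15.0
travel [342.3 108.6  32.3] turn 3.02 | now tip [461.2 -21.   92.3] yaw 103.1 t 3.2 open 23.9 F [ 0.1 -0.3 -0.9]
```

View pics/g1.png

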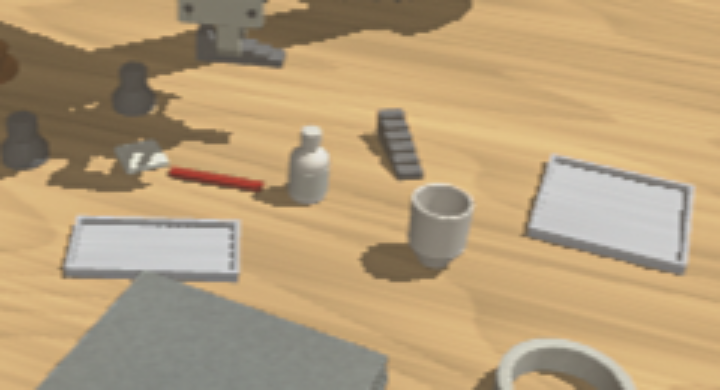

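The wedge is held level by the gripper (near (240,50) in the crop). Carrying it to the tray.

```bash
python3 -m inch '{"travel":[[342,109,0],[342,109,0],[342,109,0],[342,109,0],[342,109,0],[342,109,0],[342,109,0],[342,109,0],[342,109,32],[342,109,32],[342,109,32]],"turn":[3,3,3,3,3,3,3,3,3,3,3],"claw":[1,1,1,1,1,1,1,1,1,1,1]}'; python3 go.py 489.3 337 15 88; python3 - <<'E'
from h import *
c=robot.read_camera("top");cv2.imwrite("pics/p1.png",cv2.resize(c["pixels"][180:290,40:200,::-1],(800,550),interpolation=2))
E
```

```text
time: 4.35
tool_pos: [0.4871, 0.3365, 0.1217]
tool_rot: [-3.138, 0.002, 1.538]
contact_force: [-0.7, -0.3, 0.1]
opening: 0.0239
grip_force: 15.0
travel [ 0.6  2.2 40.7] turn 0.02 | now tip [487.1 336.5  55.7] yaw 88.1 t 4.3 open 23.9 F [-0.7 -0.3  0.1]
```

View pics/p1.png

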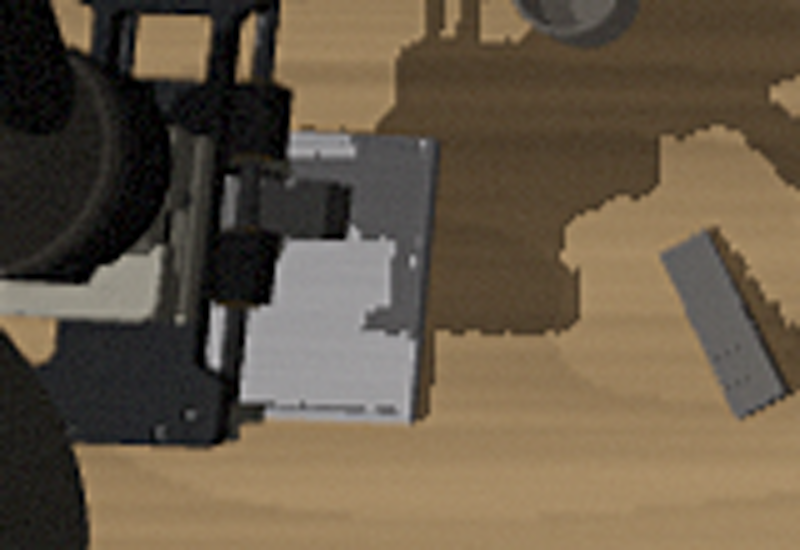

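The held wedge is over the upper (+x) half of the tray with room all round. I lower it and let go.

```bash
python3 -m inch '{"travel":[[0,2,20],[0,2,34],[0,2,38],[0,2,40],[0,2,41],[0,2,42],[0,2,42]],"turn":[0,0,0,0,0,0,0],"claw":[1,1,1,1,1,1,1]}'; python3 go.py 489.3 337 13.6 88
```

```text
time: 5.1
tool_pos: [0.4902, 0.3372, 0.0816]
tool_rot: [3.141, -0.0, 1.538]
contact_force: [-0.6, -0.2, -1.0]
opening: 0.0239
grip_force: 15.0
travel [-0.2 -0.8  2. ] turn 0.02 | now tip [490.2 337.2  15.6] yaw 88.1 t 5.1 open 23.9 F [-0.6 -0.2 -1. ]
```

```bash
python3 -m inch '{"travel":[[0,0,1],[0,0,2],[0,0,3],[0,0,3]],"turn":[0,0,0,0],"claw":[1,1,1,1]}'; python3 go.py 489.3 337 13.6 88
```

```text
time: 5.5
tool_pos: [0.4901, 0.3372, 0.0796]
tool_rot: [3.141, -0.0, 1.538]
contact_force: [-3.8, -1.6, 9.8]
opening: 0.0238
grip_force: 15.0
travel [-0.2 -0.8  0. ] turn 0.03 | now tip [490.1 337.2  13.6] yaw 88.1 t 5.5 open 23.8 F [-3.8 -1.6  9.8]
```

```bash
python3 -m inch '{"travel":[[0,0,-1],[0,0,-1],[0,0,-1],[0,0,-1],[0,0,-1],[0,0,-20],[0,0,-60],[0,0,-90],[0,0,-90],[0,0,-90]],"turn":[0,0,0,0,0,0,0,0,0,0],"claw":[0.22,0.22,0.22,0.22,0.22,0.22,0.22,0.22,0.22,0.22]}'; python3 go.py 431.8 144.3 100 28.1
```

```text
time: 6.5
tool_pos: [0.49, 0.3371, 0.1685]
tool_rot: [3.141, -0.0, 1.538]
contact_force: [-0.6, 0.2, -0.5]
opening: 0.0362
grip_force: 0.0
travel [-194.6  -51.9    2.5] turn 12.0 | now tip [490.  337.1 102.5] yaw 88.1 t 6.5 open 36.2 F [-0.6  0.2 -0.5]
```

```bash
python3 -m inch '{"travel":[[-195,-52,2],[-195,-52,2],[-195,-52,2],[-195,-52,2],[-195,-52,2],[-195,-52,2],[-195,-52,2],[-195,-52,2],[-195,-52,2],[-195,-52,2]],"turn":[12,12,12,12,12,12,12,12,12,12],"claw":[-0.1,-0.1,-0.1,-0.1,-0.1,-0.1,-0.1,-0.1,-0.1,-0.1]}'; python3 go.py 431.8 144.3 8 28.1; python3 - <<'E'
from h import *
c=robot.read_camera("scene");cv2.imwrite("pics/s2.png",cv2.resize(c["pixels"][150:280,230:470,::-1],(720,390)))
E
```

```text
time: 7.5
tool_pos: [0.4313, 0.1439, 0.1656]
tool_rot: [-3.141, 0.001, 0.494]
contact_force: [1.1, 0.9, -0.2]
opening: 0.0505
grip_force: 0.0
travel [ 0.6 -0.1 91.6] turn 0.04 | now tip [431.3 143.9  99.6] yaw 28.3 t 7.5 open 50.5 F [ 1.1  0.9 -0.2]
```

View pics/s2.png

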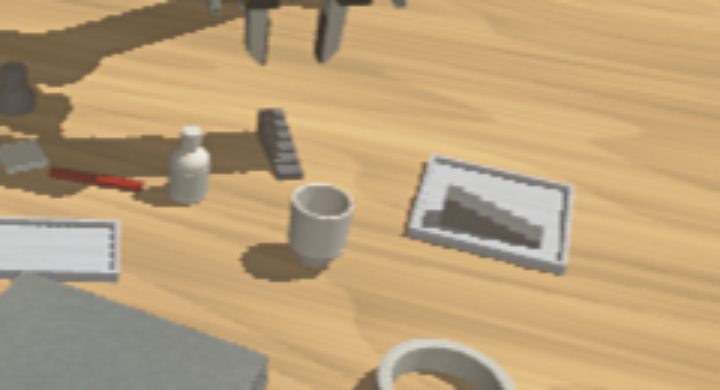

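Wedge A lies flat inside the tray (crop 490,217), and the open fingers are above wedge B. Grasping B.

```bash
python3 -m inch '{"travel":[[0,0,40],[0,0,70],[0,0,85],[0,0,91],[0,0,91],[0,0,91],[0,0,91],[0,0,91],[0,0,91],[0,0,91],[0,0,91],[0,0,91]],"turn":[0,0,0,0,0,0,0,0,0,0,0,0],"claw":[-0.1,-0.1,-0.1,-0.1,-0.1,-0.1,1,1,1,1,1,1]}' 15; python3 -m inch '{"travel":[[0,0,0],[0,0,0],[0,0,0],[0,0,-20],[0,0,-50],[0,0,-80],[0,0,-80],[0,0,-80]],"turn":[0,0,0,0,0,0,0,0],"claw":[1,1,1,1,1,1,1,1]}'; python3 go.py 435.3 339 60 88
```

```text
time: 8.75
tool_pos: [0.4318, 0.1439, 0.0755]
tool_rot: [3.141, -0.001, 0.491]
contact_force: [-1.3, -0.4, 4.6]
opening: 0.0238
grip_force: 15.0
time: 9.55
tool_pos: [0.4316, 0.1439, 0.1553]
tool_rot: [3.141, -0.001, 0.491]
contact_force: [-0.7, -0.1, -0.7]
opening: 0.0238
grip_force: 15.0
travel [  95.3 -170.3   29.3] turn -11.98 | now tip [431.6 143.9  89.3] yaw 28.1 t 9.6 open 23.8 F [-0.7 -0.1 -0.7]
```

```bash
python3 -m inch '{"travel":[[95,-170,0],[95,-170,0],[95,-170,0],[95,-170,0],[95,-170,0],[95,-170,0],[95,-170,0],[95,-170,0],[95,-170,29],[95,-170,29],[95,-170,29]],"turn":[-12,-12,-12,-12,-12,-12,-12,-12,-12,-12,-12],"claw":[1,1,1,1,1,1,1,1,1,1,1]}';  python3 go.py 435.3 339 13.6 88; python3 - <<'E'
from h import *
c=robot.read_camera("scene");cv2.imwrite("pics/s3.png",cv2.resize(c["pixels"][130:260,330:470,::-1],(560,520)))
E
```

```text
time: 10.65
tool_pos: [0.4348, 0.3382, 0.1253]
tool_rot: [-3.139, 0.002, 1.535]
contact_force: [1.0, 0.3, -0.5]
opening: 0.0243
grip_force: 15.0
travel [ 0.9  0.4 45.7] turn -0.01 | now tip [434.8 338.2  59.3] yaw 88.0 t 10.7 open 24.3 F [ 1.   0.3 -0.5]
```

View pics/s3.png

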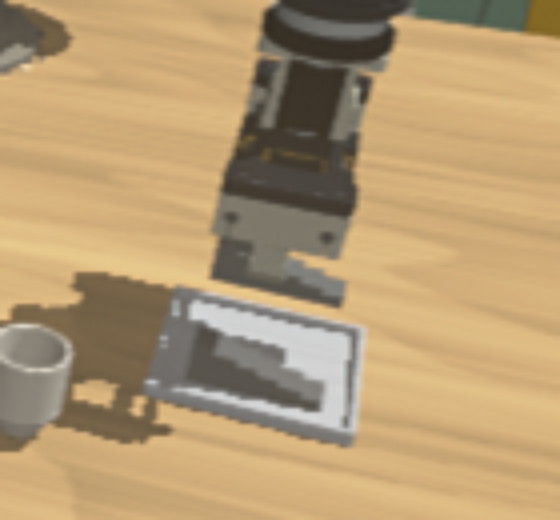

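Wedge B hangs level above the near (-x) half of the tray, with wedge A at (260,365) clear of it. Lowering.

```bash
python3 -m inch '{"travel":[[0,0,20],[0,0,34],[0,0,39],[0,0,41],[0,0,43],[0,0,44],[0,0,45],[0,0,45]],"turn":[0,0,0,0,0,0,0,0],"claw":[1,1,1,1,1,1,1,1]}'; python3 go.py 435.3 339 13.6 88
```

```text
time: 11.5
tool_pos: [0.4354, 0.3386, 0.0814]
tool_rot: [3.141, -0.0, 1.538]
contact_force: [-0.0, 0.1, -1.5]
opening: 0.0235
grip_force: 15.0
travel [ 0.4 -0.1  1.8] turn 0.02 | now tip [435.4 338.6  15.4] yaw 88.1 t 11.5 open 23.5 F [-0.   0.1 -1.5]
```

```bash
python3 -m inch '{"travel":[[0,0,1],[0,0,2],[0,0,3],[0,0,3],[0,0,2],[0,0,2],[0,0,2],[0,0,2]],"turn":[0,0,0,0,0,0,0,0],"claw":[1,1,1,1,0.3,0.3,0.3,0.3]}';python3 -m inch '{"travel":[[0,0,-20],[0,0,-60],[0,0,-90],[0,0,-90],[0,0,-90]],"turn":[0,0,0,0,0],"claw":[0.3,0.3,0.3,0.3,0.3]}'; python3 go.py 452.3 -128.5 80 110
```

```text
time: 12.3
tool_pos: [0.4352, 0.3386, 0.0789]
tool_rot: [-3.141, 0.0, 1.538]
contact_force: [0.3, -0.6, -1.1]
opening: 0.0321
grip_force: 0.0
time: 12.8
tool_pos: [0.4353, 0.3386, 0.1694]
tool_rot: [3.141, -0.0, 1.538]
contact_force: [0.1, 0.7, -0.2]
opening: 0.0319
grip_force: 0.0
travel [-466.3   32.3   23.4] turn -4.38 | now tip [435.3 338.6 103.4] yaw 88.1 t 12.8 open 31.9 F [ 0.1  0.7 -0.2]
```

```bash
python3 -m inch '{"travel":[[-466,32,0],[-466,32,0],[-466,32,0],[-466,32,0],[-466,32,0],[-466,32,0],[-466,32,0],[-466,32,0],[-466,32,0],[-466,32,0],[-466,32,0],[-466,32,0]],"turn":[-4.4,-4.4,-4.4,-4.4,-4.4,-4.4,-4.4,-4.4,-4.4,-4.4,-4.4,-4.4],"claw":[-0.5,-0.5,-0.5,-0.5,-0.5,-0.5,-0.5,-0.5,-0.5,-0.5,-0.5,-0.5]}'; python3 - <<'E'
from h import *
c=robot.read_camera("scene");cv2.imwrite("pics/s4.png",np.vstack([cv2.resize(c["pixels"][120:220,160:320,::-1],(640,400)),cv2.resize(c["pixels"][170:270,350:470,::-1],(640,200))[:200]]))
# caps from scene by mask, base bottom
for n,b in(("near",(.452,-.1285)),("far",(.581,-.183))):
    for z in(0,.012,.045):print(n,z,np.round(proj(c,[*b,z]),1))
hsv=cv2.cvtColor(c["pixels"],cv2.COLOR_RGB2HSV)
m,ks=comps(c)
for k in ks:
    x,y,w,h=cv2.boundingRect(k)
    if 170<y<215 and 180<x<260: print((x,y,w,h),"foot centre at z0.. ",np.round(ray(c,x+w/2,y+h,0),4))
E
python3 go.py 452.3 -128.5 26 110
```

```text
time: 14.0
tool_pos: [0.4511, -0.128, 0.1679]
tool_rot: [-3.14, -0.002, 1.92]
contact_force: [0.0, 0.8, 0.1]
opening: 0.0689
grip_force: 0.0
near 0 [234.9 184.6]
near 0.012 [234.8 181.3]
near 0.045 [234.5 172. ]
far 0 [198.8 201.8]
far 0.012 [198.4 198.3]
far 0.045 [197.4 188.5]
(228, 197, 18, 11) foot centre at z0..  [ 0.5671 -0.0676]
(191, 187, 15, 19) foot centre at z0..  [ 0.6002 -0.1727]
(228, 171, 14, 17) foot centre at z0..  [ 0.4704 -0.1196]
travel [-1.4  0.6 76.2] turn 0.02 | now tip [ 451.3 -127.4  102.2] yaw 110.1 t 14.1 open 68.8 F [-0.  -0.2 -0.3]
```

View pics/s4.png

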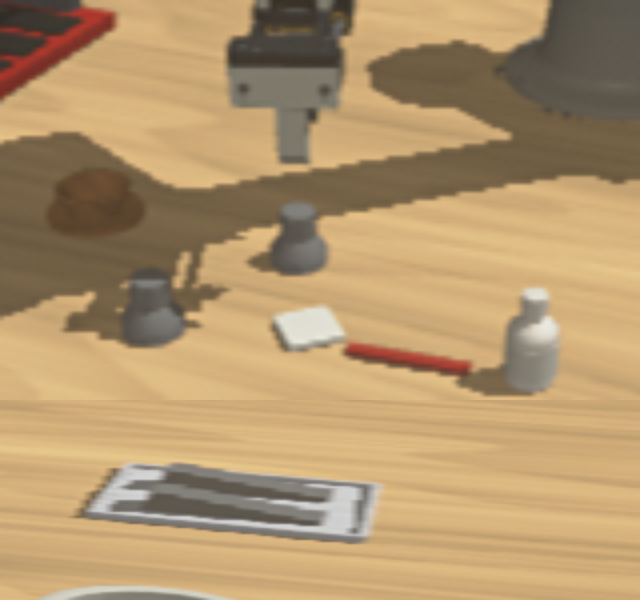

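Both wedges lie flat inside the square tray. The fingers are above the near cap, and its scene-view position agrees with the top-view estimate within about 2 mm.

```bash
python3 -m inch '{"travel":[[0,0,35],[0,0,60],[0,0,72],[0,0,76],[0,0,76],[0,0,76],[0,0,76],[0,0,76],[0,0,76],[0,0,76],[0,0,76],[0,0,76]],"turn":[0,0,0,0,0,0,0,0,0,0,0,0],"claw":[-0.5,-0.5,-0.5,-0.5,-0.5,1,1,1,1,1,1,1]}' 15; python3 -m inch '{"travel":[[0,0,0],[0,0,0],[0,0,0],[0,0,-20],[0,0,-50],[0,0,-80],[0,0,-80],[0,0,-80]],"turn":[0,0,0,0,0,0,0,0],"claw":[1,1,1,1,1,1,1,1]}'; python3 go.py 656.8 22.8 60 109.8
```

```text
time: 15.25
tool_pos: [0.452, -0.1283, 0.0933]
tool_rot: [3.141, 0.0, 1.922]
contact_force: [-0.2, 0.2, 2.3]
opening: 0.0274
grip_force: 15.0
time: 16.05
tool_pos: [0.4519, -0.1282, 0.1732]
tool_rot: [3.141, 0.001, 1.922]
contact_force: [-0.4, -0.3, -0.1]
opening: 0.0275
grip_force: 15.0
travel [ 71.3 244.3  47.2] turn 0.06 | now tip [ 451.9 -128.2  107.2] yaw 110.1 t 16.1 open 27.5 F [-0.4 -0.3 -0.1]
```

```bash
python3 -m inch '{"travel":[[71,244,0],[71,244,0],[71,244,0],[71,244,0],[71,244,0],[71,244,0],[71,244,0],[71,244,46],[71,244,46],[71,244,46]],"turn":[0,0,0,0,0,0,0,0,0,0],"claw":[1,1,1,1,1,1,1,1,1,1]}'; python3 go.py 656.8 22.8 32 109.8;  python3 - <<'E'
from h import *
c=robot.read_camera("scene");cv2.imwrite("pics/s5.png",cv2.resize(c["pixels"][140:260,180:360,::-1],(720,480)))
E
```

```text
time: 17.05
tool_pos: [0.6552, 0.0214, 0.1264]
tool_rot: [-3.138, -0.001, 1.921]
contact_force: [0.5, 0.4, -0.3]
opening: 0.0276
grip_force: 15.0
travel [ 0.7  2.  28.4] turn 0.05 | now tip [655.2  21.4  60.4] yaw 110.0 t 17.1 open 27.6 F [ 0.5  0.4 -0.3]
```

View pics/s5.png

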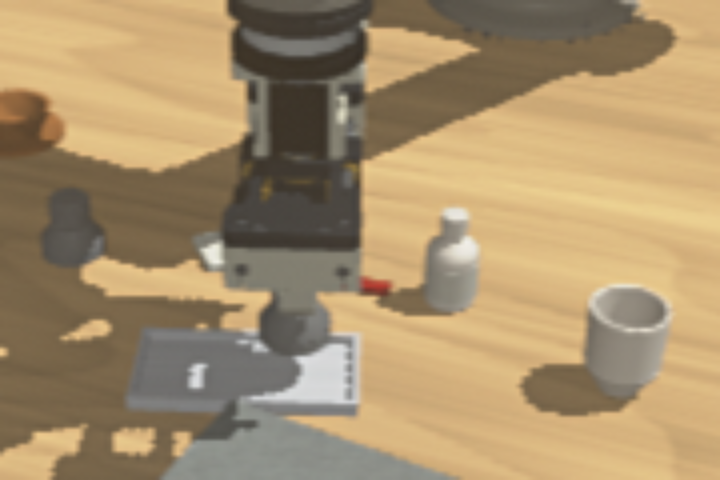

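The cap hangs upright over the +y half of the oblong tray. Lowering.

```bash
python3 -m inch '{"travel":[[0,0,14],[0,0,22],[0,0,25],[0,0,26],[0,0,27],[0,0,28],[0,0,29],[0,0,30],[0,0,30]],"turn":[0,0,0,0,0,0,0,0,0],"claw":[1,1,1,1,1,1,1,1,1]}'; python3 go.py 656.8 22.8 31.3 109.8
```

```text
time: 18.0
tool_pos: [0.6568, 0.0224, 0.0974]
tool_rot: [3.141, 0.0, 1.922]
contact_force: [0.2, 0.0, 0.5]
opening: 0.0274
grip_force: 15.0
travel [0.4 0.1 0.1] turn 0.06 | now tip [656.8  22.4  31.4] yaw 110.1 t 18.0 open 27.4 F [0.2 0.  0.5]
```

```bash
python3 -m inch '{"travel":[[0,0,1],[0,0,1],[0,0,1],[0,0,1],[0,0,1],[0,0,1],[0,0,-20],[0,0,-60],[0,0,-80],[0,0,-80],[0,0,-80]],"turn":[0,0,0,0,0,0,0,0,0,0,0],"claw":[1,1,0.17,0.17,0.17,0.17,0.17,0.17,0.17,0.17,0.17]}'; python3 go.py 581 -182.8 105 109.8
```

```text
time: 19.1
tool_pos: [0.6564, 0.0223, 0.1768]
tool_rot: [-3.141, 0.0, 1.922]
contact_force: [0.0, 0.1, 0.8]
opening: 0.0382
grip_force: 0.0
travel [-166.7 -141.4    5.8] turn 0.06 | now tip [656.4  22.3 110.8] yaw 110.1 t 19.1 open 38.2 F [0.  0.1 0.8]
```

```bash
python3 -m inch '{"travel":[[-167,-141,6],[-167,-141,6],[-167,-141,6],[-167,-141,6],[-167,-141,6],[-167,-141,6],[-167,-141,6],[-167,-141,6]],"turn":[0,0,0,0,0,0,0,0],"claw":[-0.5,-0.5,-0.5,-0.5,-0.5,-0.5,-0.5,-0.5]}'; python3 -m inch '{"travel":[[0,0,35],[0,0,60],[0,0,74],[0,0,78],[0,0,78],[0,0,78],[0,0,78],[0,0,78],[0,0,78],[0,0,78],[0,0,78],[0,0,78]],"turn":[0,0,0,0,0,0,0,0,0,0,0,0],"claw":[-0.5,-0.5,-0.5,-0.5,-0.5,1,1,1,1,1,1,1]}' 15; python3 -m inch '{"travel":[[0,0,0],[0,0,0],[0,0,0],[0,0,-20],[0,0,-50],[0,0,-80],[0,0,-80],[0,0,-80]],"turn":[0,0,0,0,0,0,0,0],"claw":[1,1,1,1,1,1,1,1]}'; python3 go.py 679.2 -39.4 60 109.8
```

```text
time: 19.9
tool_pos: [0.5818, -0.1816, 0.1703]
tool_rot: [-3.141, -0.001, 1.923]
contact_force: [0.3, 0.1, -0.3]
opening: 0.0689
grip_force: 0.0
time: 21.1
tool_pos: [0.5818, -0.183, 0.0934]
tool_rot: [3.141, 0.0, 1.922]
contact_force: [-0.6, -1.6, 0.7]
opening: 0.0275
grip_force: 15.0
time: 21.9
tool_pos: [0.5817, -0.1829, 0.1734]
tool_rot: [3.141, 0.001, 1.922]
contact_force: [0.2, -0.9, -1.9]
opening: 0.0274
grip_force: 15.0
travel [101.2 140.9  47.4] turn 0.06 | now tip [ 581.7 -182.9  107.4] yaw 110.1 t 21.9 open 27.4 F [ 0.2 -0.9 -1.9]
```

```bash
python3 -m inch '{"travel":[[101,141,0],[101,141,0],[101,141,0],[101,141,0],[101,141,0],[101,141,46],[101,141,46],[101,141,46]],"turn":[0,0,0,0,0,0,0,0],"claw":[1,1,1,1,1,1,1,1]}'; python3 go.py 679.2 -39.4 31.3 109.8;  python3 - <<'E'
from h import *
c=robot.read_camera("scene");cv2.imwrite("pics/s6.png",cv2.resize(c["pixels"][140:260,180:360,::-1],(720,480)))
E
```

```text
time: 22.7
tool_pos: [0.6781, -0.0404, 0.1257]
tool_rot: [-3.137, -0.002, 1.921]
contact_force: [-0.4, -0.4, -0.6]
opening: 0.0277
grip_force: 15.0
travel [ 0.5  1.4 28.4] turn 0.05 | now tip [678.1 -40.4  59.7] yaw 110.1 t 22.7 open 27.7 F [-0.4 -0.4 -0.6]
```

View pics/s6.png

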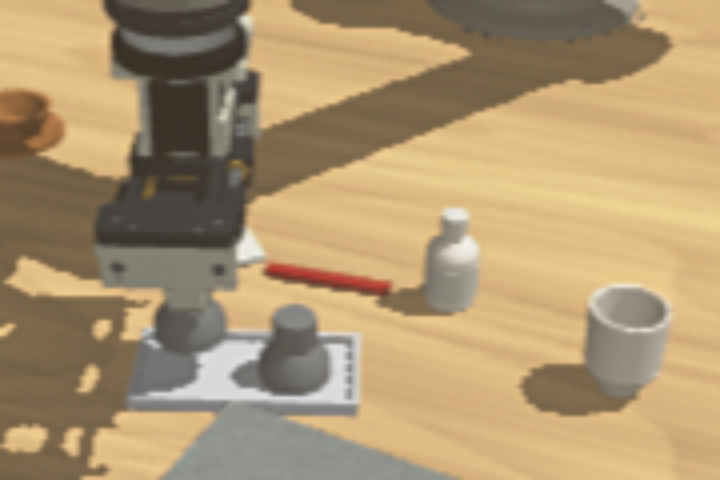

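Cap 1 stands inside the tray (295,355), and cap 2 hangs over the other half, clear of it. I lower cap 2, release it, and measure the cup in both views.

```bash
python3 -m inch '{"travel":[[0,0,14],[0,0,22],[0,0,25],[0,0,26],[0,0,27],[0,0,28],[0,0,29],[0,0,30],[0,0,30],[0,0,31],[0,0,31]],"turn":[0,0,0,0,0,0,0,0,0,0,0],"claw":[1,1,1,1,1,1,1,1,1,1,1]}'; python3 -m inch '{"travel":[[0,0,0],[0,0,0],[0,0,0],[0,0,0],[0,0,-20],[0,0,-60],[0,0,-80],[0,0,-80],[0,0,-80]],"turn":[0,0,0,0,0,0,0,0,0],"claw":[0.17,0.17,0.17,0.17,0.17,0.17,0.17,0.17,0.17]}'; python3 - <<'E'
from h import *
c=dict(np.load("top.npz"));m,ks=comps(c)
k=[k for k in ks if cv2.boundingRect(k)[:2]==(142,165)][0]
P=np.array([ray(c,*p[0],.062) for p in k])*1000
print("top rim z62",P.min(0),P.max(0),"centre from far edges",P.max(0)-25)
d=robot.read_camera("scene");m,ks=comps(d)
for k in ks:
    x,y,w,h=cv2.boundingRect(k)
    if 310<x<350 and 205<y<230: print((x,y,w,h))
for b in((.5855,.211),(.588,.213),(.59,.215)):
    print(b,[np.round(proj(d,[*b,z]),1).tolist() for z in(0,.062)])
cv2.imwrite("pics/s7.png",cv2.resize(d["pixels"][140:260,160:360,::-1],(800,480)))
# stand in scene
hsv=cv2.cvtColor(d["pixels"],cv2.COLOR_RGB2HSV)
s=((hsv[:,:,1]>150)&(hsv[:,:,0]<13)).astype(np.uint8)*255;s[:,:165]=0;s[:,200:]=0;s[:155]=0;s[185:]=0
ks=cv2.findContours(s,0,1)[0];print("stand scene",[cv2.boundingRect(k) for k in ks],proj(d,[.4505,-.316,.004]),proj(d,[.4505,-.316,.026]))
E
python3 go.py 585.5 211 110 60
```

```text
time: 23.85
tool_pos: [0.6795, -0.0396, 0.0974]
tool_rot: [3.141, 0.001, 1.922]
contact_force: [-2.3, 0.7, 6.6]
opening: 0.0275
grip_force: 15.0
time: 24.75
tool_pos: [0.6791, -0.0396, 0.1758]
tool_rot: [-3.141, -0.0, 1.922]
contact_force: [-0.1, 0.0, -0.8]
opening: 0.0381
grip_force: 0.0
top rim z62 [559.14920401 180.93434905] [609.98421377 235.47519091] centre from far edges [584.98421377 210.47519091]
(327, 211, 21, 28)
(0.5855, 0.211) [[333.6, 235.8], [336.7, 215.9]]
(0.588, 0.213) [[334.2, 236.5], [337.3, 216.6]]
(0.59, 0.215) [[334.8, 237.2], [338.0, 217.2]]
stand scene [] [183.60906724 172.14273849] [182.88990713 166.20527544]
travel [267.3  -1.4  -1.2] turn 10.02 | now tip [678.7 -39.5 108.8] yaw 110.1 t 24.8 open 38.1 F [ 0.4  0.5 -1.1]
```

View pics/s7.png

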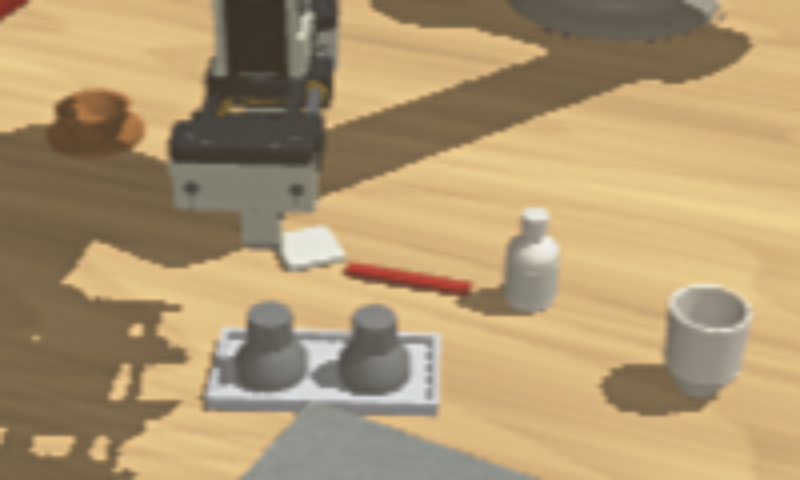

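Both caps stand inside the oblong tray, and the primer has not moved. The cup rim in the scene view is at about (337,216), which matches (0.586, 0.211). Going to the cup.

```bash
python3 -m inch '{"travel":[[267,-1,0],[267,-1,0],[267,-1,0],[267,-1,0],[267,-1,0],[267,-1,0],[267,-1,0],[267,-1,0],[267,-1,0]],"turn":[4,4,4,4,4,4,4,4,4],"claw":[-1,-1,-1,-1,-1,-1,-1,-1,-1]}'; python3 go.py 586.5 211.5 34 90
```

```text
time: 25.7
tool_pos: [0.5871, 0.2091, 0.1755]
tool_rot: [-3.141, 0.001, 1.571]
contact_force: [0.9, 0.1, 0.0]
opening: 0.0916
grip_force: 0.0
travel [ 2.4 -0.6 75.5] turn 0.0 | now tip [587.1 209.1 109.5] yaw 90.0 t 25.7 open 91.6 F [0.9 0.1 0. ]
```

```bash
python3 -m inch '{"travel":[[1,0,35],[1,0,60],[1,0,72],[1,0,75],[1,0,75],[1,0,75],[1,0,75],[1,0,75],[1,0,75],[1,0,75],[1,0,75],[1,0,75]],"turn":[0,0,0,0,0,0,0,0,0,0,0,0],"claw":[-1,-1,-1,-1,-1,1,1,1,1,1,1,1]}' 15; python3 -m inch '{"travel":[[0,0,0],[0,0,0],[0,0,0],[0,0,-20],[0,0,-50],[0,0,-90],[0,0,-90],[0,0,-90]],"turn":[0,0,0,0,0,0,0,0],"claw":[1,1,1,1,1,1,1,1]}'; python3 go.py 451 -316.5 90 90
```

```text
time: 26.9
tool_pos: [0.5867, 0.2118, 0.1013]
tool_rot: [3.141, 0.0, 1.573]
contact_force: [-0.0, 0.2, 0.7]
opening: 0.0485
grip_force: 15.0
time: 27.7
tool_pos: [0.5867, 0.2118, 0.1918]
tool_rot: [3.14, -0.0, 1.573]
contact_force: [-0.3, -1.0, -0.7]
opening: 0.0485
grip_force: 15.0
travel [-528.  -136.8   35.8] turn 0.02 | now tip [586.7 211.8 125.8] yaw 90.1 t 27.7 open 48.5 F [-0.3 -1.  -0.7]
```

```bash
python3 -m inch '{"travel":[[-20,-5,-30],[-528,-137,-30],[-528,-137,-30],[-528,-137,-30],[-528,-137,-30],[-528,-137,-30],[-528,-137,-30],[-528,-137,-30],[-528,-137,-30],[-528,-137,-30],[-528,-137,-30],[-528,-137,-30]],"turn":[0,0,0,0,0,0,0,0,0,0,0,0],"claw":[1,1,1,1,1,1,1,1,1,1,1,1]}'; python3 go.py 451 -316.5 85 90
```

```text
time: 28.9
tool_pos: [0.4487, -0.3197, 0.2193]
tool_rot: [-3.139, -0.001, 1.57]
contact_force: [0.0, 0.3, -0.7]
opening: 0.0486
grip_force: 15.0
travel [ 3.2  2.3 68.3] turn -0.01 | now tip [ 448.7 -319.7  153.3] yaw 90.0 t 28.9 open 48.6 F [ 0.   0.3 -0.7]
```

```bash
python3 -m inch '{"travel":[[0,0,30],[0,0,60],[0,0,68],[0,0,68],[0,0,68]],"turn":[0,0,0,0,0],"claw":[1,1,1,1,1]}'; python3 go.py 451 -316.5 41.3 90;  python3 - <<'E'
from h import *
a=robot.read_camera("scene");b=robot.read_camera("top")
cv2.imwrite("pics/s8.png",np.hstack([cv2.resize(a["pixels"][110:210,140:240,::-1],(400,400),interpolation=2),cv2.resize(b["pixels"][190:290,340:440,::-1],(400,400),interpolation=2)]))
E
```

```text
time: 29.4
tool_pos: [0.4511, -0.3165, 0.1537]
tool_rot: [3.141, 0.0, 1.573]
contact_force: [-0.2, -0.0, 0.6]
opening: 0.049
grip_force: 15.0
travel [ 0.  -0.1 46.4] turn 0.03 | now tip [ 451.1 -316.5   87.7] yaw 90.1 t 29.4 open 49.0 F [-0.2 -0.   0.6]
```

View pics/s8.png

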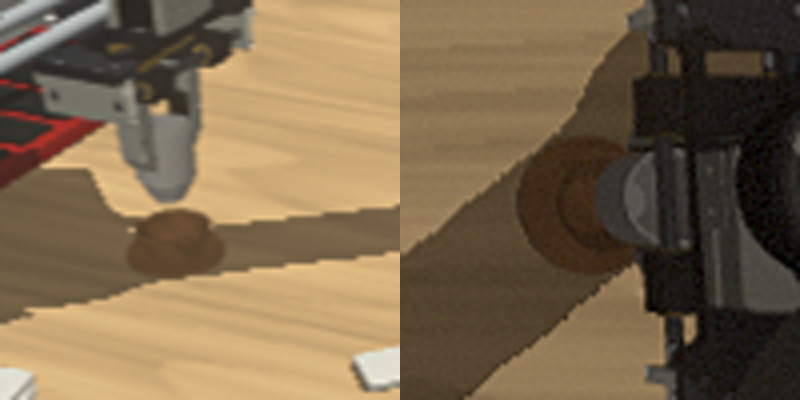

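The cup hangs upright above the stand. In the scene view the stand mouth is at about (183,165), within 1 px of the target. Lowering slowly.

```bash
python3 -m inch '{"travel":[[0,0,12],[0,0,20],[0,0,26],[0,0,31],[0,0,35],[0,0,38],[0,0,40],[0,0,42],[0,0,44],[0,0,45],[0,0,45],[0,0,45]],"turn":[0,0,0,0,0,0,0,0,0,0,0,0],"claw":[1,1,1,1,1,1,1,1,1,1,1,1]}'; python3 go.py 451 -316.5 41.3 90
```

```text
time: 30.7
tool_pos: [0.4507, -0.3165, 0.1083]
tool_rot: [3.141, 0.0, 1.573]
contact_force: [-0.8, -0.0, -0.3]
opening: 0.0489
grip_force: 15.0
travel [0.  0.3 1. ] turn 0.02 | now tip [ 450.7 -316.5   42.3] yaw 90.1 t 30.7 open 48.9 F [-0.8 -0.  -0.3]
```

```bash
python3 -m inch '{"travel":[[0,0,1],[0,0,1.5],[0,0,2],[0,0,2],[0,0,2]],"turn":[0,0,0,0,0],"claw":[1,1,1,1,1]}'; python3 go.py 451 -316.5 41.3 90
```

```text
time: 31.2
tool_pos: [0.4509, -0.3168, 0.1072]
tool_rot: [3.141, 0.001, 1.573]
contact_force: [-0.8, 0.7, 7.7]
opening: 0.0489
grip_force: 15.0
travel [ 0.3  0.1 -0.1] turn 0.03 | now tip [ 450.9 -316.8   41.2] yaw 90.1 t 31.2 open 48.9 F [-0.8  0.7  7.7]
```

It is seated at exactly the expected height, with a 7.7 N reaction. Release and retreat.

```bash
python3 -m inch '{"travel":[[0,0,0],[0,0,0],[0,0,0],[0,0,0],[0,0,0],[0,0,-20],[0,0,-60],[0,0,-110],[0,0,-150],[-60,0,-150],[-60,0,-150]],"turn":[0,0,0,0,0,0,0,0,0,0,0],"claw":[-0.7,-0.7,-0.7,-0.7,-0.7,-0.7,-0.7,-0.7,-0.7,-0.7,-0.7]}';  python3 - <<'E'
from h import *
a=robot.read_camera("scene");b=robot.read_camera("top")
cv2.imwrite("pics/s9.png",np.vstack([cv2.resize(a["pixels"][140:260,150:430,::-1],(690,296),interpolation=2),cv2.resize(b["pixels"][110:270,50:420,::-1],(690,298),interpolation=2)]))
E
```

```text
time: 32.3
tool_pos: [0.4509, -0.3801, 0.258]
tool_rot: [3.139, 0.005, 1.572]
contact_force: [0.0, 0.0, -0.9]
opening: 0.0779
grip_force: 0.0
```

View pics/s9.png

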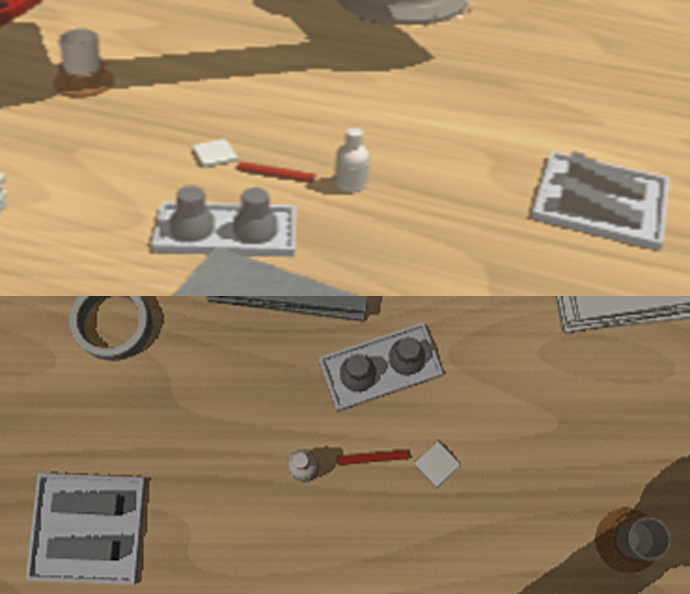

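The cup stands upright in the stand, both wedges and both caps lie inside their trays, and the primer is untouched. Handing in.

```bash
python3 -c "
from cell import robot
print(robot.hand_in())"
```

```text
the job is handed in; nothing more can be done
None
```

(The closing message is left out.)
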